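Ratchet-clamp the mould and knock out the stuck core

TASK

Clamp the mould down on its stand: turn the ratchet knob clockwise until its clutch slips and clicks at least once, and stop before a fourth click, without backing it off again. Only then push the stuck mortar core out of the mould, downwards through the access hole in the mould's top, until it is all the way down at the catch pad. Leave the mould clamped where it was and level, and do not disturb the other things on the bench.

Things in the scene. Friction and masses are not known exactly. Their poses are not given: they have to be found in the camera images.
- knob_grip (a point): Middle (half-way up, on the axis) of the black fluted ratchet knob on top of the stand's clamp: round, upright, 40 mm in diameter, 30 mm tall. The steel frame arm (40 mm wide) lies under it, its upper face 31 to 34 mm below this point at the start. Nothing near stands higher than the knob. Turning it clockwise seen from above screws it down 2.0 mm per rad, about 0.15 N m; anticlockwise undoes it.
- knob (a joint): How far the knob's clutch has slipped on the screw, rad: 0 at the start and while the screw runs (needing 1.8 to 3.7 rad of turning, different each time), growing once the foot is tight on the mould, at some 0.1 to 0.3 N m: the torque rises and drops with each click, at 0.26, 0.79, 1.31 and 1.83 rad. The screw stays tight when let go.
- press: Steel clamp foot on the lower end of the screw, 32 mm in diameter, 8 mm thick; origin at the centre of its lower face. It comes down with the knob onto the mould's top face, 4 to 7 mm below it at the start, and presses with some 40 to 75 N when the clutch slips.
- mould: Loose aluminium mould: plate 90 mm (its x) by 210 mm (its y) by 25 mm thick, 0.95 kg, lying flat on the stand's anvil 60 mm above the bench; origin at the centre of its underside, z up. The clamp foot stands over its -y part; its +y end, with the hole, overhangs the anvil and tips down if pushed while not clamped.
- hole (a point): Centre of the round access hole, 54 mm in diameter, level with the mould's upper face (85 mm above the bench), 65 mm from the mould's origin along its +y, about 110 mm from the knob's axis. The hole's lip is 6 mm thick; below it the core sits in a 62 mm pocket that is open at the bottom.
- core_top (a point): Centre of the upper face of the stuck mortar core (grey disc 60 mm in diameter, 18 mm thick), at the start 6 mm below the mould's upper face, seen through the access hole. Push it straight down with shut fingers: it slides against about 12 N of friction and stays where it is left.
- core (a joint): How far the core has been pushed down out of the mould, m: 0 stuck in the pocket, 0.031 at its lower stop, just above the black rubber catch pad and clear of the mould.
- stone_a: Bystander: grey aggregate stone about 44 mm across, 26 mm high, on the robot's side of the stand; origin at its underside.
- stone_b: Bystander: smaller grey aggregate stone about 34 mm across, 20 mm high, beside the other; origin at its underside.
- weight: Bystander: brass knobbed weight, 42 mm in diameter, 58 mm high, standing at the clamp end of the stand; origin at its underside.
- beaker: Bystander: glass beaker, 80 mm in diameter, 110 mm high; origin at its underside.
- sample_tin: Bystander: round sample tin, 70 mm in diameter, 60 mm high; origin at its underside.
- brush: Bystander: brush lying on the bench; origin at its underside.
- spatula: Bystander: steel spatula lying on the bench; origin at its underside.
There are look-alikes about, which are no part of the job. What is shaped like the mould but green is not meant.

How it is judged (in metres and radians):
On the way, in this order (a step that is already met when the one before it is completed fails the run):
1. the foot is tight on the mould and the ratchet has slipped by at least a click, with the core still stuck in the mould (value of joint knob between 0.28 and 1.86 rad and contact force between press and mould above 12 N and value of joint core below 0.004 m), for 0.2 s.
2. the core has been pushed all the way down, with the mould clamped (value of joint core above 0.027 m and value of joint knob between 0.28 and 1.86 rad and contact force between press and mould above 12 N), for 0.2 s.
At the end, for the whole second after the job is handed in: The clamp foot presses on the mould with over 12 N, the ratchet has slipped between 0.28 and 1.86 rad (one to three clicks), the core is more than 27 mm down, and the mould is at rest, within 12 mm of where it was and within 0.06 rad of level (all of step 2 and distance of mould from where it was at the start of the episode below 0.012 m and angle between mould's own z axis and vertical below 0.06 rad and linear speed of mould below 0.01 m/s); the robot touches nothing.
It fails at once if the ratchet is turned on to a fourth click (value of joint knob above 1.86 rad).
It fails at once if the mould is shoved or tipped (distance of mould from where it was at the start of the episode above 0.015 m or angle between mould's own z axis and vertical above 0.1 rad).
It fails at once if another thing on the bench is moved by more than 30 mm (distance of any of stone_a, stone_b, weight, beaker, sample_tin, brush, spatula from where it was at the start of the episode above 0.03 m).
It also fails if it takes over 61 s, if anything falls off the work surface, if the arm or the gripper's body presses on something with over 40 N, if the wrist force passes 120 N, or if a joint passes its speed limit or range.

ROBOT

A 7-joint arm with a two-finger parallel gripper is mounted at the origin on the work surface. World frame = base frame: x ahead of the robot, y to its left, z up, the work surface at z = 0. Lengths are in m, angles in degrees, forces in N, time in s.
With the tool pointing down it reaches from about 0.425 to 0.875 m from the base axis. Payload 4.7 kg.
Tool frame: the origin (TCP) lies at the centre of the arm's flange, where the gripper is bolted on; the fingertips stand 182 mm ahead of it and the grasp point (between the pads) lies 164 mm ahead of it; z points along the fingers, y is the line along which they close (so a half turn about z gives the same grasp; the last joint's range is limited). The gripper opens to 87 mm and grips with 3 to 60 N. Pads are 19 mm wide; open, the fingers measure 117 mm over their backs; the gripper's body (75 mm by 190 mm) begins 51 mm behind the grasp point.
Start: joints at [77.985, 18.392, -4.016, 83.108, 1.295, 78.541, -3.26], TCP at [0.144, -0.634, 0.405] pointing down, gripper open.
Joint ranges: [-163.93, 163.93], [-17.29, 119.83], [-79.2, 71.16], [3.27, 140.29], [-89.18, 269.18], [5.43, 117.66], [-154.24, 154.24]. Speed limits (degrees/s): [147.25, 147.25, 180, 180, 180, 180, 180].

INTERFACE

Orientations are given as [roll, pitch, yaw] about the fixed x, y, z axes, in that order (R = Rz(yaw) Ry(pitch) Rx(roll)).
In Python, from cell import env gives the robot as it stands. The module is installed in compiled form; this text tells all that it offers.
- The arm moves only by the tool step_arm, never from a script. Its argument "steps" is one flat list of numbers, 5 for each row, row after row: the opening, from 0 (shut) to 1 (fully open), then the shift along the tool's x, y, z in mm, then the turn about the tool's z in degrees. In form: [grip, dx, dy, dz, roll, grip, dx, dy, dz, roll, ...]. A call has 1 to 12 rows; each row shifts and turns the commanded pose from where the row before left it, along the tool's axes as they then stand; what a row does not reach is not made up. A row lasts 1/8 s, in which the tool goes at most 62.5 mm and 10.7 degrees, less where a joint would pass 70% of its speed; a pose out of reach is approached as far as the arm can. A call with a gripper value outside its range is refused whole. The fingers move at their own pace and stop on an object; "grip_force" is the grip in N (left out, the last holds). Time passes only in rows, so rows that do not move let the fingers close. It gives the time, the measured TCP pose, the force, the opening and the grip force at its end, in the units of the state.
- env.get_obs(): the state, without advancing time (a new reading comes with each control period).
- env.read_camera(name): name is "scene" or "side" or "wrist"; returns a dict with "image" (400x640x3 uint8, red, green, blue), "camera_matrix" (3x3 intrinsics, pixels), "distortion" ([k1, k2, p1, p2, k3] as OpenCV has them; the pictures are not rectified), "R" (3x3) and "t" (3): a world point X has camera coordinates R X + t. Camera axes: x right, y down, z forward; pixel columns grow to the right and rows downward; lengths in m; the calibration is good to about 2 mm. A picture is of the moment at which its call begins. There is no depth.
- env.sign_off(): hands the job in; it is judged then, once.
The state is a dict: "time_s": time; "qpos": joint angles; "joint_velocities": joint speeds; "effort": joint torques, N m; "tool_pos": TCP position; "tool_rot": TCP orientation; "force": force on the tool from outside, world axes, zero at the start; "wrist_torque": the same for the moment, N m; "grip_width": finger opening in m; "grasp_force": force on a finger pad.
Only numpy, scipy, OpenCV 4.12 (cv2) and the standard library are available. Lean on these libraries where they do the work, as an engineer would, in place of code of your own. Each camera call takes 0.05 s, during which the arm holds its last target. There are 200 camera calls.

## Working session

There is one attempt and no reset: what is moved stays moved. The work goes in short steps, Python scripts to look and compute and a tool call to move; the robot and the scene stay as the last step left them, time stands still between calls to the robot, and variables do not carry over. Pictures are saved under pics/ and viewed, at most 10 in all, crops included, and the job is handed in when it is done.

Besides the shell and the picture viewer there is one more tool, called after "Request:" as name(argument=value, ...) on one line, values as JSON. step_arm: Moves the arm, as the interface text tells. Its arguments: {"type":"object","properties":{"steps":{"type":"array","items":{"type":"number"}},"grip_force":{"type":"number"}},"required":["steps"]}

```bash
mkdir -p pics; cat > h.py <<'E'
import numpy as np, cv2
from cell import env
def ray(c,uv):
    p=cv2.undistortPoints(np.array([[uv]],float),c["camera_matrix"],np.array(c["distortion"]))[0,0]
    R=np.array(c["R"]);t=np.array(c["t"]);d=R.T@np.array([p[0],p[1],1]);o=-R.T@t
    return o,d/np.linalg.norm(d)
def plane(c,uv,z):
    o,d=ray(c,uv);return o+d*(z-o[2])/d[2]
def proj(c,X):
    R=np.array(c["R"]);r=cv2.Rodrigues(R)[0]
    return cv2.projectPoints(np.array([X],float),r,np.array(c["t"],float),c["camera_matrix"],np.array(c["distortion"]))[0].ravel()
def tri(c1,u1,c2,u2):
    o1,d1=ray(c1,u1);o2,d2=ray(c2,u2)
    s=np.linalg.lstsq(np.c_[d1,-d2],o2-o1,rcond=None)[0]
    a=o1+s[0]*d1;b=o2+s[1]*d2
    return (a+b)/2,np.linalg.norm(a-b)
def grab(n):
    c=env.read_camera(n);c={k:(np.array(v)) for k,v in c.items()};return c
E
python3 - <<'E'
from h import *
o=env.get_obs();print(o)
for n in("scene","side"):
    c=grab(n);cv2.imwrite(f"pics/{n}0.png",c["image"][:,:,::-1]);np.savez(f"{n}0.npz",**c);print(n,-c["R"].T@c["t"])
E
```

```text
{'time_s': 0.0, 'qpos': array([77.98518788, 18.43967066, -4.01604318, 83.1732762 ,  1.29477878,
       78.54030285, -3.25974268]), 'joint_velocities': array([ 0.08978099, -0.03596757, -0.02992808,  0.04903905, -0.07125515,
        0.03911328,  0.15328297]), 'effort': array([ 2.37352006e-04, -4.91281700e+01, -4.03750604e-01, -3.12528634e+01,
       -6.39661867e-02,  4.37075493e-02,  1.71121778e-04]), 'tool_pos': array([ 0.14418795, -0.63360573,  0.40366857]), 'tool_rot': array([-1.79891980e+02,  5.26334916e-03,  1.28252295e+01]), 'force': array([ 0.11774738, -0.77057685,  0.07079284]), 'wrist_torque': array([ 0.0164478 , -0.02849478,  0.02583508]), 'grasp_force': 0.0, 'grip_width': 0.08708241331255993}
scene [ 0.94112712 -0.73064758  1.10868209]
side [0.41079791 0.93637713 1.12677207]
```

View pics/scene0.png

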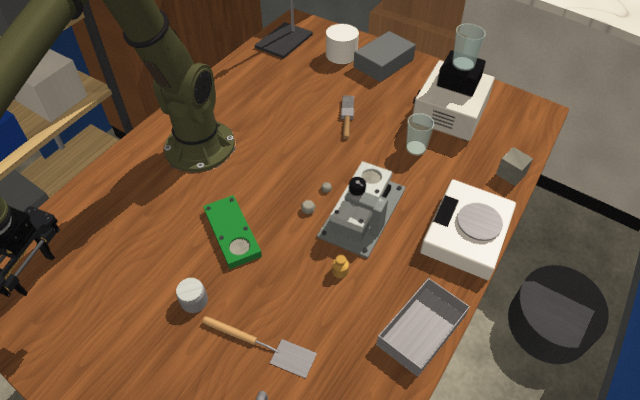

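View pics/side0.png

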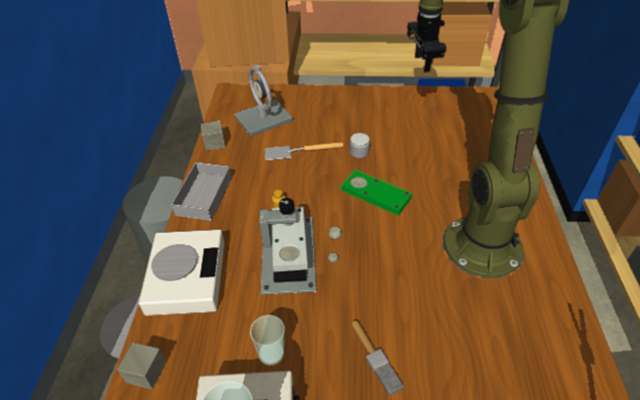

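The scene view shows the knob at about (357,186) and the hole at (372,176). The side view shows the knob at (286,206) and the hole at (289,254). The green look-alike is a separate object.

```bash
python3 - <<'E'
from h import *
S=dict(np.load("scene0.npz"));D=dict(np.load("side0.npz"))
def blob(c,x0,y0,x1,y1):
    m=(c["image"][y0:y1,x0:x1].max(2)<40).astype(np.uint8)
    n,l,s,ce=cv2.connectedComponentsWithStats(m)
    for i in range(1,n):
        if s[i,4]>30: print(s[i][:4]+[x0,y0,0,0],s[i,4],ce[i]+[x0,y0])
blob(S,340,165,380,205);blob(D,270,190,305,225)
print(tri(S,(357,186),D,(286,206)))
print(plane(S,(372,176),.085),plane(D,(289,254),.085))
# brass weight top, stones
print(tri(S,(341,259),D,(278,194)))
a=cv2.resize(S["image"][150:280,300:430],(520,520),interpolation=cv2.INTER_CUBIC);b=cv2.resize(D["image"][180:300,240:350],None,fx=2.5,fy=4.333)if 0 else cv2.resize(D["image"][180:300,245:315],(303,520),interpolation=cv2.INTER_CUBIC)
m=np.hstack([a[:,:480],b[:520]]);cv2.imwrite("pics/crop.png",m[:,:,::-1][:, :800]);print(m.shape)
E
```

```text
[349 177  16  18] 200 [356.565 186.45 ]
[280 198  14  16] 157 [286.88535032 206.77070064]
(array([0.56413458, 0.00635532, 0.15444662]), np.float64(0.0024398536892033572))
[0.55142911 0.1131287  0.085     ] [0.55080624 0.11841858 0.085     ]
(array([ 0.6109604 , -0.14142375,  0.05250824]), np.float64(0.0008287284197809753))
(520, 783, 3)
```

View pics/crop.png

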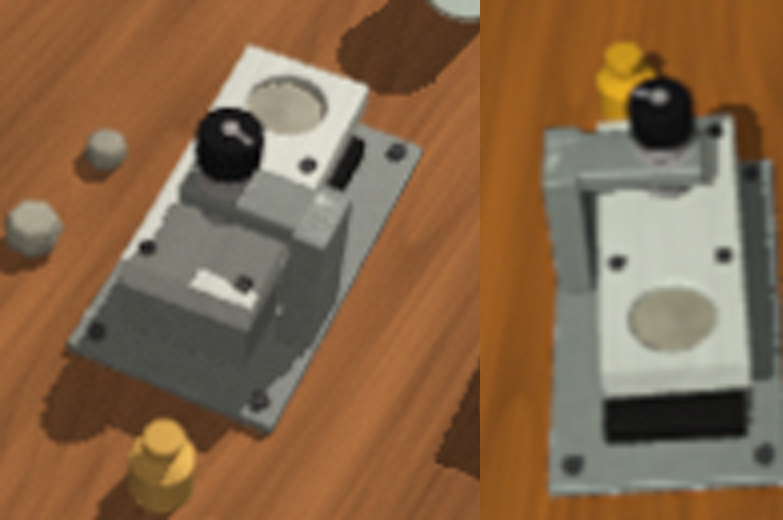

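Request:
step_arm(steps=[1, 34.5, -33.2, 0, 0, 1, 34.5, -33.2, 0, 0, 1, 34.5, -33.2, 0, 0, 1, 34.5, -33.2, 0, 0, 1, 34.5, -33.2, 0, 0, 1, 34.5, -33.2, 0, 0, 1, 34.5, -33.2, 0, 0, 1, 34.5, -33.2, 0, 0, 1, 34.5, -33.2, 0, 0, 1, 34.5, -33.2, 0, 0, 1, 34.5, -33.2, 0, 0, 1, 34.5, -33.2, 0, 0])

```text
time_s: 1.6
tool_pos: [0.4599, -0.152, 0.4045]
tool_rot: [180.0, 0.0, 12.8]
force: [0.1, -1.0, -0.6]
grip_width: 0.0865
grasp_force: 0.0
```

Request:
step_arm(steps=[1, 34.5, -33.2, 0, 0, 1, 34.5, -33.2, 0, 0, 1, 34.5, -33.2, 0, 0, 1, 34.5, -33.2, 0, 0, 1, 0, 0, 0, 0, 1, 0, 0, 0, 0])

```text
time_s: 2.35
tool_pos: [0.5643, 0.0062, 0.4041]
tool_rot: [180.0, 0.1, 12.8]
force: [-0.0, -1.3, 0.4]
grip_width: 0.0871
grasp_force: 0.0
```

```bash
python3 - <<'E'
from h import *
o=env.get_obs();print(o['time_s'],o['qpos'],o['tool_pos'],o['tool_rot'],o['force'],o['wrist_torque'])
c=grab("wrist");cv2.imwrite("pics/w1.png",c["image"][:,:,::-1]);np.savez("w1.npz",**c);print(-c["R"].T@c["t"])
print(proj(c,[.564,.006,.154]),proj(c,[.551,.116,.085]))
E
```

```text
2.35 [ 33.93334948  11.72567051 -42.27181484  94.40251107   8.08068103
  77.07804752 -86.74090133] [0.56434445 0.00621374 0.40410317] [1.79989887e+02 8.73258638e-02 1.28271764e+01] [-0.00362911 -1.34961619  0.37781365] [-0.00819543 -0.00698529 -0.03191671]
[0.6443896  0.02382528 0.38179903]
[321.47331887 216.7802794 ] [200.7978112  178.75047519]
```

View pics/w1.png

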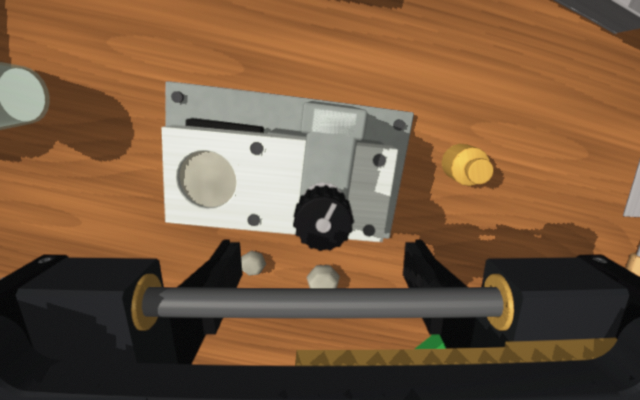

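The wrist view shows the knob centred at about (323,218) with its white pointer, and the hole at (207,180). Both are close to where I predicted.

```bash
python3 - <<'E'
from h import *
c=dict(np.load("w1.npz"));S=dict(np.load("scene0.npz"));D=dict(np.load("side0.npz"))
im=c["image"]
m=(im.max(2)<60).astype(np.uint8);m[:175]=0;m[252:]=0;m[:,:285]=0;m[:,358:]=0
p=np.argwhere(m)[:,::-1].astype(np.float32);(x,y),r=cv2.minEnclosingCircle(p);print('knob',x,y,r,p.mean(0))
for z in(.154,.162,.169):print(z,plane(c,(x,y),z))
print('tri',tri(c,(x,y),S,(356.6,186.4)),tri(c,(x,y),D,(286.9,206.8)))
g=im[130:230,165:250].astype(int); h=((g[:,:,0]-g[:,:,2])>14).astype(np.uint8)
n,l,s,ce=cv2.connectedComponentsWithStats(h)
i=1+s[1:,4].argmax();print(s[i],ce[i]+[165,130]); u=ce[i]+[165,130]
print('hole',plane(c,u,.080),plane(c,u,.085),tri(c,u,D,(289,254)))
E
```

```text
knob 322.9457702636719 217.7168731689453 32.06871795654297 [322.82806 217.68196]
0.154 [0.56353689 0.00480711 0.154     ]
0.162 [0.56637633 0.005475   0.162     ]
0.169 [0.56886084 0.00605941 0.169     ]
tri (array([0.5630179 , 0.00476465, 0.15389373]), np.float64(0.00090806544621327)) (array([0.56268808, 0.00480974, 0.14975963]), np.float64(0.001409860477057879))
[  15   21   57   56 2463] [208.02111246 178.47990256]
hole [0.55117292 0.11096916 0.08      ] [0.55271727 0.10952542 0.085     ] (array([0.55112448, 0.11199732, 0.07734348]), np.float64(0.0016021382775681422))
```

Request:
step_arm(steps=[1, 0, 0, 0, -6, 1, 0, 0, 0, -6, 1, 0, 0, 0, -6, 1, 0, 0, 0, -6, 1, 0, 0, 0, -6, 1, 0, 0, 0, -6, 1, 0, 0, 0, -6, 1, 0, 0, 0, -6, 1, 0, 0, 0, -6, 1, 0, 0, 0, -6, 1, 0, 0, 0, 0])

```text
time_s: 3.78
tool_pos: [0.5642, 0.005, 0.4047]
tool_rot: [180.0, 0.1, 72.6]
force: [-0.4, 0.9, 0.2]
grip_width: 0.0869
grasp_force: 0.0
```

```bash
python3 - <<'E'
from h import *
o=env.get_obs();print(o['time_s'],o['qpos'],o['tool_pos'],o['tool_rot'],o['force'],o['wrist_torque'])
from scipy.spatial.transform import Rotation as Ro
R=Ro.from_euler('xyz',o['tool_rot'],degrees=True).as_matrix();print(R.T@(np.array([.565,.006,.154+.164])-o['tool_pos'])*1e3)
c=grab("wrist");im=c["image"]
u=proj(c,[.565,.006,.16]);print(u)
x0,y0=int(u[0])-45,int(u[1])-45
m=(im[y0:y0+90,x0:x0+90].max(2)<60).astype(np.uint8)
n,l,s,ce=cv2.connectedComponentsWithStats(m)
for i in range(1,n):
  if s[i,4]>300:print(s[i],ce[i]+[x0,y0],[plane(c,s[i,:2]+s[i,2:4]/2+[x0,y0],z) for z in(.154,.165)])
np.savez("w2.npz",**c);cv2.imwrite("pics/w2.png",im[:,:,::-1])
E
```

```text
3.775 [ 39.9401384   13.08392456 -49.48083252  94.23617164  10.22378034
  77.39947981 -28.44902561] [0.56421002 0.00503368 0.40466597] [1.79993742e+02 7.00610744e-02 7.26034740e+01] [-0.37838499  0.92166139  0.22708989] [-0.0134488  -0.04006705  0.00161874]
[ 1.26428827  0.45546797 86.66453549]
[322.26004378 216.78577744]
[  15   13   59   68 2636] [319.86494689 216.07776935] [array([0.56355571, 0.00320436, 0.154     ]), array([0.56477201, 0.00703514, 0.165     ])]
```

Request:
step_arm(steps=[1, 0, 0, 0, -10.5, 1, 0, 0, 0, -10.5, 1, 0, 0, 0, -10.5, 1, 0, 0, 0, -10.5, 1, 0, 0, 0, -10.5, 1, 0, 0, 0, -10.5, 1, 0, 0, 0, -10.5, 1, 0, 0, 0, -10.5, 1, 0, 0, 0, -10.5, 1, 0, 0, 0, -10.5, 1, 0, 0, 0, -10.5, 1, 0, 0, 0, -10.5])

```text
time_s: 5.32
tool_pos: [0.5644, 0.0059, 0.4046]
tool_rot: [-179.9, -0.0, -161.0]
force: [0.4, 0.1, 0.4]
grip_width: 0.087
grasp_force: 0.0
```

Request:
step_arm(steps=[1, 0, 0, 10, -10.5, 1, 0, 0, 10, -10.5, 1, 0, 0, 10, -10.5, 1, 0, 0, 10, -10.5, 1, 0, 0, 0, 0, 1, 0, 0, 0, 0])

```text
time_s: 6.08
tool_pos: [0.5646, 0.0064, 0.365]
tool_rot: [-180.0, -0.0, -119.4]
force: [-0.2, -1.1, -0.4]
grip_width: 0.0869
grasp_force: 0.0
```

```bash
cat > st.py <<'E'
from h import *
import sys
from scipy.spatial.transform import Rotation as Ro
o=env.get_obs();print(o['time_s'],o['qpos'].round(1),o['tool_pos'].round(4),o['tool_rot'].round(2),'F',o['force'].round(1),'T',o['wrist_torque'].round(3),o['grip_width'],o['grasp_force'])
if len(sys.argv)>1:
    R=Ro.from_euler('xyz',o['tool_rot'],degrees=True).as_matrix();print((R.T@(np.array(sys.argv[1:4],float)-o['tool_pos'])*1e3).round(1))
E
python3 st.py .5647 .0053 .317
```

```text
6.075 [ 56.7  26.8 -75.8  96.9  26.6  77.5 127. ] [0.5646 0.0064 0.365 ] [-1.7998e+02 -2.0000e-02 -1.1942e+02] F [-0.2 -1.1 -0.4] T [ 0.132 -0.047  0.003] 0.08689386602632547 0.0
[ 0.9 -0.6 48. ]
```

Request:
step_arm(steps=[1, 0.9, -0.6, 12, 0, 1, 0, 0, 12, 0, 1, 0, 0, 12, 0, 1, 0, 0, 12, 0, 1, 0, 0, 0, 0, 0, 0, 0, 0, 0, 0, 0, 0, 0, 0, 0, 0, 0, 0, 0, 0, 0, 0, 0, 0, 0, 0, 0, 0, 0, 0, 0, 0, 0, 0], grip_force=30)

```text
time_s: 7.45
tool_pos: [0.5643, 0.006, 0.3169]
tool_rot: [179.9, -0.0, -119.2]
force: [-2.5, 0.9, 1.6]
grip_width: 0.0389
grasp_force: 30.0
```

```bash
python3 st.py .5647 .0053 .317;python3 - <<'E'
from h import *
for n in("scene","side"):
    c=grab(n);u=proj(c,[.565,.006,.15]).astype(int)
    im=c["image"][u[1]-60:u[1]+50,u[0]-50:u[0]+50];cv2.imwrite(f"pics/{n}1.png",im)
    globals()[n]=cv2.resize(im,(400,440),interpolation=cv2.INTER_CUBIC)
cv2.imwrite("pics/g.png",np.hstack([scene,side])[:,:,::-1])
E
```

```text
7.45 [ 54.8  29.2 -73.3 100.1  29.2  73.1 125.4] [0.5643 0.006  0.3169] [ 1.7993e+02 -3.0000e-02 -1.1916e+02] F [-2.5  0.9  1.6] T [ 0.214  0.471 -0.004] 0.03891808124702667 29.993829524028115
[ 0.4 -0.7 -0.1]
```

View pics/g.png

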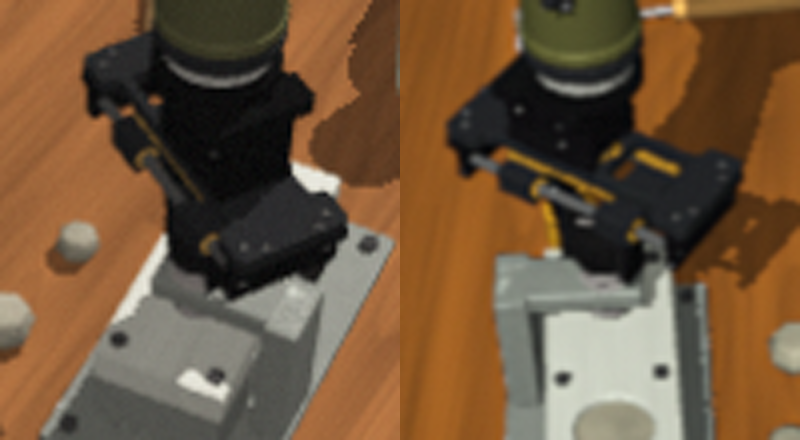

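The views show the knob held between the pads, opening 38.9 mm. Next I turn it clockwise and follow it down.

Request:
step_arm(steps=[0, 0, 0, 0.35, 10, 0, 0, 0, 0.35, 10, 0, 0, 0, 0.35, 10, 0, 0, 0, 0.35, 10, 0, 0, 0, 0.35, 10, 0, 0, 0, 0.35, 10, 0, 0, 0, 0.35, 10, 0, 0, 0, 0.35, 10, 0, 0, 0, 0.35, 10])

```text
time_s: 8.68
tool_pos: [0.5644, 0.0052, 0.3137]
tool_rot: [-179.9, -0.0, 150.5]
force: [-3.0, -1.3, 2.7]
grip_width: 0.0393
grasp_force: 30.0
```

```bash
python3 st.py .5647 .0053 .317
```

```text
8.675 [ 43.   19.6 -54.6 100.6  17.2  68.7  44.1] [0.5644 0.0052 0.3137] [-179.88   -0.    150.52] F [-3.  -1.3  2.7] T [-0.288  0.529  0.172] 0.039251445772114944 29.983200144488364
[-0.2  0.3 -3.3]
```

Request:
step_arm(steps=[0, 0, 0, 0.17, 5, 0, 0, 0, 0.18, 5])

```text
time_s: 8.93
tool_pos: [0.5643, 0.0052, 0.3133]
tool_rot: [-179.9, 0.0, 140.7]
force: [-1.9, -1.3, 3.1]
grip_width: 0.0389
grasp_force: 30.0
```

```bash
python3 st.py
```

```text
8.925 [ 41.7  19.  -52.8 100.7  16.3  68.5  34.9] [0.5643 0.0052 0.3133] [-1.7986e+02  1.0000e-02  1.4068e+02] F [-1.9 -1.3  3.1] T [-0.337  0.597  0.167] 0.0389485454249477 29.987833999330178
```

Request:
step_arm(steps=[0, 0, 0, 0.17, 5, 0, 0, 0, 0.18, 5])

```text
time_s: 9.18
tool_pos: [0.5642, 0.0051, 0.313]
tool_rot: [-179.9, 0.0, 130.7]
force: [-3.2, -2.0, 4.2]
grip_width: 0.0393
grasp_force: 30.0
```

```bash
python3 st.py
```

```text
9.175 [ 40.3  18.5 -51.1 100.7  15.5  68.3  25.6] [0.5642 0.0051 0.313 ] [-1.7985e+02  2.0000e-02  1.3068e+02] F [-3.2 -2.   4.2] T [-0.349  0.75   0.113] 0.039259754294037254 29.987896074308082
```

Request:
step_arm(steps=[0, 0, 0, 0.17, 5, 0, 0, 0, 0.18, 5])

```text
time_s: 9.43
tool_pos: [0.5642, 0.0051, 0.3126]
tool_rot: [-179.8, 0.0, 120.7]
force: [-3.7, -1.7, 3.6]
grip_width: 0.0394
grasp_force: 30.0
```

```bash
python3 st.py
```

```text
9.425 [ 39.   18.  -49.3 100.8  14.7  68.1  16.1] [0.5642 0.0051 0.3126] [-1.7984e+02  4.0000e-02  1.2068e+02] F [-3.7 -1.7  3.6] T [-0.407  0.832  0.076] 0.03938351944345354 29.98784188705031
```

Request:
step_arm(steps=[0, 0, 0, 0.17, 5, 0, 0, 0, 0.18, 5])

```text
time_s: 9.68
tool_pos: [0.5641, 0.005, 0.3123]
tool_rot: [-179.8, 0.1, 110.7]
force: [-3.5, -1.0, 4.7]
grip_width: 0.0392
grasp_force: 30.0
```

```bash
python3 st.py
```

```text
9.675 [ 37.7  17.6 -47.7 100.8  14.   67.9   6.7] [0.5641 0.005  0.3123] [-1.7984e+02  7.0000e-02  1.1067e+02] F [-3.5 -1.   4.7] T [-0.37   0.928  0.136] 0.0392453695362484 29.987520975410007
```

```bash
cat > st2.py <<'E'
from h import *
L=[env.get_obs()]
for _ in range(2): env.read_camera("side");L.append(env.get_obs())
for k in('force','wrist_torque'): print(k,[o[k].round(3).tolist() for o in L])
print([round(float(o['effort'][6]),3) for o in L],L[-1]['qpos'][6],L[-1]['tool_rot'][2],L[-1]['tool_pos'])
E
python3 st2.py
```

```text
force [[-3.544, -1.042, 4.735], [-3.958, -1.344, 4.041], [-4.36, -2.215, 4.506]]
wrist_torque [[-0.37, 0.928, 0.136], [-0.413, 0.945, 0.085], [-0.483, 1.107, 0.005]]
[0.55, -0.119, -0.405] 6.7990173357920884 110.8043990520343 [0.56411902 0.00507706 0.31225397]
```

Request:
step_arm(steps=[0, 0, 0, 0.17, 5])

```text
time_s: 9.9
tool_pos: [0.5641, 0.005, 0.3121]
tool_rot: [-179.8, 0.1, 105.8]
force: [-5.3, -1.4, 5.3]
grip_width: 0.0393
grasp_force: 30.0
```

```bash
python3 st2.py
```

```text
force [[-5.345, -1.428, 5.342], [-5.487, -1.177, 4.43], [-3.81, -1.316, 5.701]]
wrist_torque [[-0.447, 1.226, 0.132], [-0.501, 1.184, 0.082], [-0.421, 1.171, -0.031]]
[0.747, -0.14, -0.349] 2.089091695987429 105.83393942487706 [0.56408507 0.00503539 0.31206865]
```

Request:
step_arm(steps=[0, 0, 0, 0.17, 5])

```text
time_s: 10.12
tool_pos: [0.5641, 0.0051, 0.3119]
tool_rot: [-179.8, 0.1, 100.8]
force: [-5.4, -1.8, 5.6]
grip_width: 0.0394
grasp_force: 30.0
```

```bash
python3 st2.py
```

```text
force [[-5.392, -1.848, 5.624], [-4.672, -1.528, 5.167], [-4.74, -1.74, 5.104]]
wrist_torque [[-0.398, 1.319, 0.164], [-0.433, 1.23, 0.053], [-0.449, 1.249, -0.026]]
[0.754, -0.138, -0.349] -2.6658075895651074 100.83167717900419 [0.56405171 0.00505693 0.3118627 ]
```

Request:
step_arm(steps=[0, 0, 0, 0.17, 5])

```text
time_s: 10.35
tool_pos: [0.564, 0.0051, 0.3117]
tool_rot: [-179.8, 0.1, 95.8]
force: [-5.3, -2.4, 6.4]
grip_width: 0.039
grasp_force: 30.0
```

```bash
python3 st2.py
```

```text
force [[-5.32, -2.432, 6.414], [-6.025, -1.581, 6.248], [-5.057, -2.141, 5.639]]
wrist_torque [[-0.405, 1.331, 0.151], [-0.42, 1.24, 0.065], [-0.424, 1.313, -0.016]]
[0.756, -0.138, -0.349] -7.425133417036938 95.8365003245977 [0.56402858 0.00509904 0.31169831]
```

Request:
step_arm(steps=[0, 0, 0, 0.17, 5])

```text
time_s: 10.58
tool_pos: [0.564, 0.0051, 0.3115]
tool_rot: [-179.8, 0.1, 90.8]
force: [-5.7, -1.6, 5.5]
grip_width: 0.0392
grasp_force: 30.0
```

```bash
python3 st2.py
```

```text
force [[-5.748, -1.557, 5.539], [-5.089, -1.736, 5.426], [-5.269, -2.582, 5.519]]
wrist_torque [[-0.42, 1.373, 0.127], [-0.414, 1.332, 0.099], [-0.426, 1.354, -0.02]]
[0.758, -0.138, -0.349] -12.193896425954101 90.8362622637217 [0.56399094 0.00512977 0.31151988]
```

Request:
step_arm(steps=[0, 0, 0, 0.17, 5, 0, 0, 0, 0.17, 5])

```text
time_s: 10.92
tool_pos: [0.5639, 0.0052, 0.3112]
tool_rot: [-179.8, 0.1, 80.8]
force: [-6.0, -1.3, 6.6]
grip_width: 0.0393
grasp_force: 30.0
```

```bash
python3 st2.py
```

```text
force [[-5.982, -1.274, 6.611], [-5.328, -1.79, 6.296], [-5.989, -0.888, 5.182]]
wrist_torque [[-0.394, 1.413, 0.145], [-0.342, 1.413, 0.063], [-0.311, 1.353, -0.084]]
[0.563, -0.178, -0.35] -21.753326275770338 80.83433565297454 [0.56391292 0.00518378 0.31115793]
```

Request:
step_arm(steps=[0, 0, 0, 0.17, 5, 0, 0, 0, 0.17, 5])

```text
time_s: 11.28
tool_pos: [0.5639, 0.0053, 0.3108]
tool_rot: [-179.9, 0.1, 70.8]
force: [-6.7, -0.9, 5.8]
grip_width: 0.0395
grasp_force: 30.0
```

```bash
python3 st2.py
```

```text
force [[-6.72, -0.9, 5.791], [-6.457, -1.724, 5.964], [-5.387, -1.592, 6.516]]
wrist_torque [[-0.3, 1.474, 0.146], [-0.314, 1.426, -0.013], [-0.308, 1.464, -0.048]]
[0.566, -0.178, -0.351] -31.33379983538822 70.8386429495518 [0.56388037 0.00525056 0.31082979]
```

Request:
step_arm(steps=[0, 0, 0, 0.17, 5, 0, 0, 0, 0.17, 5])

```text
time_s: 11.62
tool_pos: [0.5639, 0.0053, 0.3105]
tool_rot: [-179.9, 0.2, 60.8]
force: [-6.8, -1.3, 6.9]
grip_width: 0.0397
grasp_force: 30.0
```

```bash
python3 st2.py
```

```text
force [[-6.752, -1.319, 6.905], [-6.907, -1.251, 5.571], [-5.929, -1.426, 6.286]]
wrist_torque [[-0.254, 1.528, 0.106], [-0.24, 1.512, 0.048], [-0.295, 1.475, -0.12]]
[0.564, -0.174, -0.341] -40.938307348875114 60.83647807793065 [0.56383706 0.00530107 0.31046485]
```

```bash
python3 - <<'E'
from h import *
c=grab("wrist");np.savez("w3.npz",**c);s=grab("scene");d=grab("side")
u=proj(c,[.5645,.0053,.165]).astype(int);print(u)
im=cv2.resize(c["image"],(480,300));
x=max(0,u[0]-50);w=cv2.resize(c["image"][max(0,u[1]-45):u[1]+45,x:x+100],(320,300))
def cr(c):
    u=proj(c,[.565,.006,.12]).astype(int);return cv2.resize(c["image"][u[1]-32:u[1]+28,u[0]-40:u[0]+40],(400,300),interpolation=cv2.INTER_CUBIC)
cv2.imwrite("pics/g2.png",np.vstack([np.hstack([im,w]),np.hstack([cr(s),cr(d)])])[:,:,::-1])
E
```

```text
[323 297]
```

View pics/g2.png

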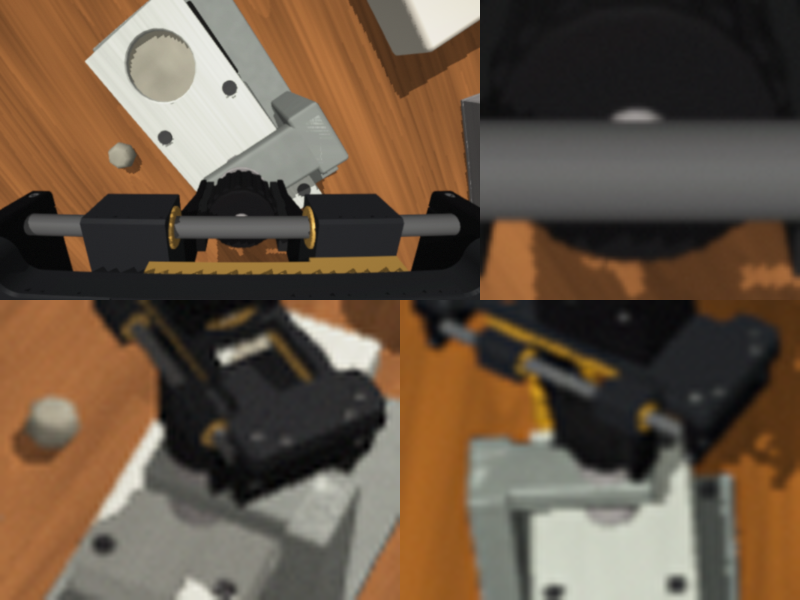

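The pointer is hidden under the rod, which fits the knob turning with the gripper. Joint-7 effort is steady, so the screw is still running.

Request:
step_arm(steps=[0, 0, 0, 0.17, 5, 0, 0, 0, 0.17, 5])

```text
time_s: 12.12
tool_pos: [0.5638, 0.0054, 0.3104]
tool_rot: [-179.9, 0.2, 50.8]
force: [-7.2, -1.6, 7.0]
grip_width: 0.0395
grasp_force: 30.0
```

```bash
python3 st2.py
```

```text
force [[-7.237, -1.555, 6.972], [-6.427, -2.176, 7.728], [-7.03, -1.062, 6.979]]
wrist_torque [[-0.241, 1.7, 0.19], [-0.201, 1.654, 0.114], [-0.23, 1.715, -0.045]]
[0.479, -0.238, -0.349] -50.55662084153711 50.8495156218886 [0.56379299 0.00541366 0.31039648]
```

Request:
step_arm(steps=[0, 0, 0, 0.17, 5, 0, 0, 0, 0.17, 5])

```text
time_s: 12.48
tool_pos: [0.5638, 0.0055, 0.3103]
tool_rot: [-179.9, 0.2, 40.8]
force: [-7.4, -0.8, 9.9]
grip_width: 0.0393
grasp_force: 30.0
```

```bash
python3 st2.py
```

```text
force [[-7.367, -0.79, 9.914], [-7.34, -0.275, 9.561], [-7.341, -1.25, 8.442]]
wrist_torque [[-0.148, 1.834, 0.314], [-0.204, 1.817, 0.145], [-0.193, 1.826, 0.033]]
[0.397, -0.317, -0.43] -60.186346328985074 40.865676655587386 [0.56378318 0.00549617 0.31031592]
```

The descent has stopped and torque has risen, so the foot went tight near 187° of turning. I'll turn about 40° more without following down.

Request:
step_arm(steps=[0, 0, 0, 0, 5, 0, 0, 0, 0, 5])

```text
time_s: 12.82
tool_pos: [0.5638, 0.0056, 0.3103]
tool_rot: [-180.0, 0.2, 30.8]
force: [-7.7, -1.5, 8.9]
grip_width: 0.0391
grasp_force: 30.0
```

```bash
python3 st2.py
```

```text
force [[-7.749, -1.462, 8.927], [-8.007, -1.983, 10.015], [-7.003, -1.246, 9.407]]
wrist_torque [[-0.175, 1.839, 0.356], [-0.104, 1.768, 0.247], [-0.139, 1.855, 0.148]]
[0.316, -0.396, -0.51] -69.82116196600413 30.887255223478505 [0.56376512 0.00557121 0.31031198]
```

Request:
step_arm(steps=[0, 0, 0, 0, 5, 0, 0, 0, 0, 5])

```text
time_s: 13.18
tool_pos: [0.5638, 0.0057, 0.3103]
tool_rot: [180.0, 0.2, 20.8]
force: [-7.0, -1.0, 8.4]
grip_width: 0.0391
grasp_force: 30.0
```

```bash
python3 st2.py
```

```text
force [[-7.005, -1.021, 8.379], [-6.846, -1.626, 8.757], [-7.991, -0.346, 8.99]]
wrist_torque [[-0.071, 1.776, 0.114], [-0.147, 1.799, 0.124], [-0.088, 1.807, 0.105]]
[0.559, -0.192, -0.496] -79.50187445480091 20.866058967621928 [0.5637681  0.00563096 0.31027871]
```

Request:
step_arm(steps=[0, 0, 0, 0, 5, 0, 0, 0, 0, 5])

```text
time_s: 13.52
tool_pos: [0.5638, 0.0057, 0.3103]
tool_rot: [180.0, 0.2, 10.8]
force: [-7.5, -0.7, 8.9]
grip_width: 0.0392
grasp_force: 30.0
```

```bash
python3 st2.py
```

```text
force [[-7.512, -0.717, 8.863], [-8.763, -0.833, 8.813], [-8.282, -1.121, 8.357]]
wrist_torque [[-0.017, 1.785, 0.182], [0.012, 1.74, 0.127], [-0.034, 1.725, 0.107]]
[0.526, -0.178, -0.48] -89.17863462455651 10.872663554415839 [0.5637899  0.00576047 0.31028475]
```

Request:
step_arm(steps=[0, 0, 0, 0, 5, 0, 0, 0, 0, 5])

```text
time_s: 13.88
tool_pos: [0.5638, 0.0058, 0.3103]
tool_rot: [179.9, 0.2, 0.8]
force: [-7.8, -0.7, 9.3]
grip_width: 0.039
grasp_force: 30.0
```

```bash
python3 st2.py
```

```text
force [[-7.846, -0.667, 9.294], [-7.51, -1.111, 9.449], [-6.994, -0.556, 8.363]]
wrist_torque [[-0.036, 1.824, 0.36], [-0.009, 1.753, 0.278], [-0.082, 1.745, 0.15]]
[0.303, -0.388, -0.5] -98.85376970751183 0.8961127294088468 [0.56376049 0.00578145 0.310274  ]
```

The first click shows as the torque drop between 210° and 220°. I'll go 15° further, past the second click, and release.

Request:
step_arm(steps=[0, 0, 0, 0, 5, 0, 0, 0, 0, 5, 0, 0, 0, 0, 5])

```text
time_s: 14.35
tool_pos: [0.5638, 0.0059, 0.3103]
tool_rot: [179.9, 0.2, -14.2]
force: [-7.5, -0.2, 8.6]
grip_width: 0.0392
grasp_force: 30.0
```

```bash
python3 st2.py
```

```text
force [[-7.471, -0.155, 8.642], [-7.152, -0.431, 8.66], [-6.8, -0.918, 8.868]]
wrist_torque [[0.047, 1.743, 0.246], [0.002, 1.609, 0.095], [0.059, 1.692, 0.098]]
[0.517, -0.206, -0.503] -113.4200368608239 -14.113683044971232 [0.56383282 0.00587576 0.3103022 ]
```

Request:
step_arm(steps=[0.8, 0, 0, 0, 0, 1, 0, 0, 0, 0, 1, 0, 0, 0, 0, 1, 0, 0, -20, 0, 1, 0, 0, -30, 0, 1, 0, 0, -30, 0, 1, 0, 0, -10, 0, 1, 0, 0, 0, 0])

```text
time_s: 15.45
tool_pos: [0.5648, 0.0056, 0.3998]
tool_rot: [-180.0, -0.0, -14.2]
force: [-0.5, -0.7, -0.6]
grip_width: 0.0871
grasp_force: 0.0
```

```bash
python3 st.py .552 .1135 .33; python3 - <<'E'
from h import *
c=grab("wrist");np.savez("w4.npz",**c);cv2.imwrite("pics/w4.png",c["image"][:,:,::-1])
print(proj(c,[.552,.1135,.085]))
E
```

```text
15.45 [  23.9   10.2  -30.4   95.1    5.3   76.1 -111.6] [0.5648 0.0056 0.3998] [-1.800e+02 -4.000e-02 -1.417e+01] F [-0.5 -0.7 -0.6] T [ 0.072  0.054 -0.018] 0.08706043936423229 0.0
[ -38.9 -101.5   69.7]
[214.12165964 232.55271087]
```

View pics/w4.png

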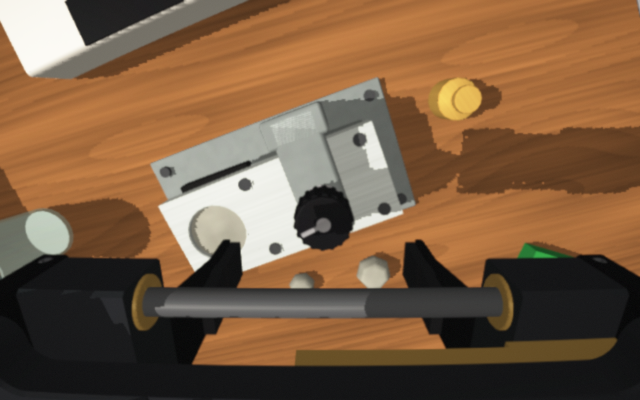

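The pointer has turned with the knob, which stands free, and the hole shows at about (218,230). Next I move over the hole with the fingers shut and turn to yaw 90 so the gripper body clears the knob.

Request:
step_arm(steps=[0, -13, -33, 0, 0, 0, -13, -33, 0, 0, 0, -13, -33, 0, 0, 0, 0, 0, 0, -10.4, 0, 0, 0, 0, -10.4, 0, 0, 0, 0, -10.4, 0, 0, 0, 0, -10.4, 0, 0, 0, 0, -10.4, 0, 0, 0, 0, -10.4, 0, 0, 0, 0, -10.4, 0, 0, 0, 0, -10.4, 0, 0, 0, 0, -10.4])

```text
time_s: 17.0
tool_pos: [0.5507, 0.1109, 0.3979]
tool_rot: [-179.8, 0.0, 79.8]
force: [0.4, -0.3, -0.1]
grip_width: 0.0005
grasp_force: 0.0
```

Request:
step_arm(steps=[0, 0, 0, 0, -10.4, 0, 0, 0, 0, 0, 0, 0, 0, 0, 0])

```text
time_s: 17.38
tool_pos: [0.551, 0.111, 0.3989]
tool_rot: [-179.9, 0.0, 89.7]
force: [-0.2, 0.5, -0.5]
grip_width: 0.0007
grasp_force: 0.0
```

```bash
python3 - <<'E'
from h import *
def hole(c):
    im=c["image"];u=proj(c,[.552,.1125,.085]).astype(int);x0,y0=u-45
    g=im[y0:y0+90,x0:x0+90].astype(int);h=((g[:,:,0]-g[:,:,2]>14)&(g.max(2)>90)&(g[:,:,0]-g[:,:,2]<60)).astype(np.uint8)
    n,l,s,ce=cv2.connectedComponentsWithStats(h);i=1+s[1:,4].argmax();b=s[i]
    k=b[:2]+b[2:4]/2+[x0,y0];print(b,ce[i]+[x0,y0],k,plane(c,ce[i]+[x0,y0],.081),plane(c,ce[i]+[x0,y0],.085));return ce[i]+[x0,y0]
a=dict(np.load("w1.npz"));b=dict(np.load("w3.npz"));c=grab("wrist");np.savez("w5.npz",**c);cv2.imwrite("pics/w5.png",c["image"][:,:,::-1])
for q in(a,b,c):
  try:hole(q)
  except Exception as e:print(e)
E
python3 st.py .552 .112 .30
```

```text
[  21   18   57   56 2463] [208.02111246 178.47990256] [208.5 179. ] [0.55148179 0.11068041 0.081     ] [0.55271727 0.10952542 0.085     ]
[   5    1   85   89 6277] [215.76533376  87.64186713] [215.5  86.5] [0.55144076 0.11198793 0.081     ] [0.5524528  0.11129913 0.085     ]
[  14   17   59   56 2575] [321.3561165  189.15223301] [321.5 190. ] [0.5500886  0.11260828 0.081     ] [0.55010784 0.11368761 0.085     ]
17.425 [ 25.8  12.1 -45.3  95.1   8.8  76.6 -21.2] [0.551  0.111  0.3992] [-179.95    0.     89.68] F [-0.3 -0.5  0.3] T [-0.038 -0.154 -0.036] 0.0003489713105817271 0.0
[ 1.   1.1 99.2]
```

View pics/w5.png

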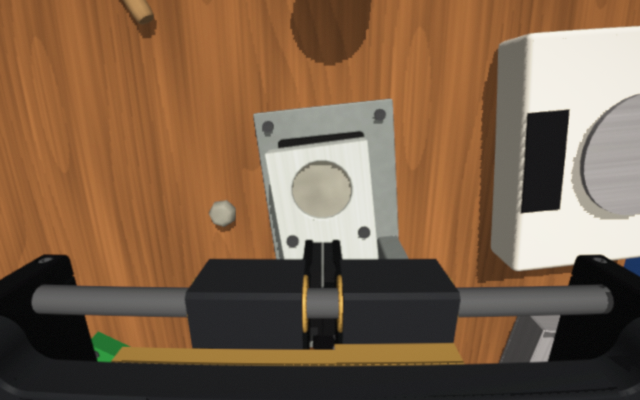

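The wrist view shows the hole at about (321,189), giving a centre near (0.551, 0.1115), and the tool is already above it. I'll descend now.

Request:
step_arm(steps=[0, 0.5, 0, 20, 0, 0, 0, 0, 25, 0, 0, 0, 0, 25, 0, 0, 0, 0, 25, 0, 0, 0, 0, 20, 0, 0, 0, 0, 8, 0, 0, 0, 0, 0, 0])

```text
time_s: 18.3
tool_pos: [0.551, 0.1117, 0.2763]
tool_rot: [-180.0, -0.0, 89.8]
force: [0.2, 0.7, 1.1]
grip_width: 0.0003
grasp_force: 0.0
```

Request:
step_arm(steps=[0, 0, 0, 4, 0, 0, 0, 0, 4, 0, 0, 0, 0, 4, 0, 0, 0, 0, 3, 0, 0, 0, 0, 3, 0, 0, 0, 0, 3, 0])

```text
time_s: 19.05
tool_pos: [0.5512, 0.1118, 0.2572]
tool_rot: [-180.0, 0.1, 89.8]
force: [-4.3, -0.5, 11.4]
grip_width: 0.0006
grasp_force: 5.6
```

```bash
python3 st.py .551 .1115 .230
```

```text
19.05 [ 22.8  20.  -43.2 104.2  15.5  61.8 -26.3] [0.5512 0.1118 0.2572] [-1.7999e+02  6.0000e-02  8.9820e+01] F [-4.3 -0.5 11.4] T [-0.319  0.94  -0.063] 0.0005766709380714977 5.591615190496668
[-0.3 -0.1 27.2]
```

Request:
step_arm(steps=[0, 0, 0, 3, 0, 0, 0, 0, 3, 0, 0, 0, 0, 3, 0, 0, 0, 0, 3, 0, 0, 0, 0, 3, 0, 0, 0, 0, 3, 0, 0, 0, 0, 3, 0, 0, 0, 0, 2, 0, 0, 0, 0, 0, 0])

```text
time_s: 20.18
tool_pos: [0.5511, 0.1117, 0.2339]
tool_rot: [-180.0, 0.1, 89.8]
force: [-4.2, -0.5, 9.2]
grip_width: 0.0003
grasp_force: 4.4
```

Request:
step_arm(steps=[0, 0, 0, 1, 0, 0, 0, 0, 1, 0, 0, 0, 0, 0, 0])

```text
time_s: 20.55
tool_pos: [0.5511, 0.1117, 0.2321]
tool_rot: [-180.0, 0.1, 89.8]
force: [-3.6, -0.6, 9.6]
grip_width: 0.0004
grasp_force: 4.9
```

Request:
step_arm(steps=[0, 0, 0, 1, 0, 0, 0, 0, 1, 0, 0, 0, 0, 0, 0])

```text
time_s: 20.92
tool_pos: [0.5512, 0.1118, 0.2306]
tool_rot: [-180.0, 0.1, 89.8]
force: [-5.8, -2.5, 14.2]
grip_width: 0.0003
grasp_force: 6.8
```

Force is starting to rise, so I'm approaching the lower stop.

Request:
step_arm(steps=[0, 0, 0, 1, 0, 0, 0, 0, 0, 0, 0, 0, 0, 0, 0])

```text
time_s: 21.3
tool_pos: [0.5512, 0.1119, 0.2306]
tool_rot: [-180.0, 0.1, 89.8]
force: [-8.3, -1.8, 20.6]
grip_width: 0.0001
grasp_force: 10.2
```

Request:
step_arm(steps=[0, 0, 0, 1, 0, 0, 0, 0, 0, 0, 0, 0, 0, 0, 0])

```text
time_s: 21.68
tool_pos: [0.5512, 0.1121, 0.2305]
tool_rot: [-180.0, 0.2, 89.8]
force: [-10.8, -2.9, 26.5]
grip_width: 0.0005
grasp_force: 13.5
```

At the stop: height is constant while force climbs. I'll withdraw straight up.

Request:
step_arm(steps=[0, 0, 0, -5, 0, 0, 0, 0, -15, 0, 0, 0, 0, -25, 0, 0, 0, 0, -35, 0, 0, 0, 0, -40, 0, 0, 0, 0, -40, 0, 0, 0, 0, -10, 0, 0, 0, 0, 0, 0, 0, 0, 0, 0, 0])

```text
time_s: 22.8
tool_pos: [0.5507, 0.1113, 0.3952]
tool_rot: [-179.8, 0.0, 89.8]
force: [0.3, -0.3, 0.7]
grip_width: 0.0007
grasp_force: 0.0
```

```bash
python3 - <<'E'
from h import *
c=grab("wrist");a=np.load("w5.npz")["image"]
cv2.imwrite("pics/w6.png",np.hstack([a[60:300,180:480],c["image"][60:300,180:480]])[:,:,::-1])
E
python3 st.py
```

```text
22.85 [ 25.9  12.3 -45.5  95.4   9.   76.3 -21.3] [0.5507 0.1113 0.3951] [-1.7984e+02  2.0000e-02  8.9820e+01] F [-0.1  0.6 -0.2] T [ 0.026 -0.058 -0.001] 0.0005488009415574147 0.0
```

View pics/w6.png

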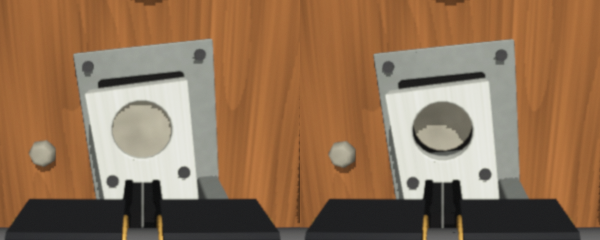

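The before and after views show the core well down in the hole and the mould unmoved.

```bash
python3 -c "
from cell import env
print(env.sign_off())"
```

```text
the job is handed in; nothing more can be done
None
```

I clamped the mould (torque readings show two clicks), then pushed the core down to its stop. The last view shows the mould still in place; I handed the job in with about 23 s on the clock and no verdict came back.

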